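# Scrap the worn iron shoe

### The job

Slide the grey scrap bin along its rail until it stands squarely in front of the worn iron shoe, then push the shoe off the table's far edge, without lifting it, so that it drops into the bin. Then slide the bin, with the shoe in it, back fully home against its stop, and leave the other things on the table where they are.

Things in the scene. Friction and masses are not known exactly. Their poses are not given: they have to be found in the camera images.
- shoe: the worn iron shoe: a solid flat dark steel plate in the outline of a clothes iron's sole, 150 mm long, 100 mm wide, 14 mm thick, about 0.3 kg, lying flat and loose on the table with its toe roughly towards the far edge. Origin: centre of its underside (about its balance point). x points to the rounded toe (75 mm ahead), the straight heel edge is 75 mm behind and 100 mm wide (along y), z up; from 5 mm behind the origin the sides taper forward to the toe
- table_edge (a point): the middle of the table's far edge, at the level of the table top; the edge is straight along y, 1.64 m long; all the table lies on the robot's side of it
- bin (a joint): position of the scrap bin along its rail in m: 0 = fully home against its stop at the -y end, grows as the bin moves to +y, 0.46 = the other end of its travel. It rolls with about 1.5 N of friction and stays where it is left
- bin_in (a point): centre of the inner floor of the grey scrap bin, an open box hanging on its rail beyond and below the table's far edge. Inside 225 mm (x, away from the table) by 170 mm (y, along the edge); walls 5 mm thick and 150 mm high above this point; its rim is about 46 mm lower than the table top and its near wall about 17 mm out from the table edge. Axes as the world's
- bin_grip (a point): middle of the top of the bin's grip: an upright steel tongue just beyond the table edge, at the bin's -y end, 50 mm long in x, 12 mm thick in y, its top about 46 mm above the table top, free on both broad faces for the upper 90 mm. It is 112 mm to the -y side of the bin's middle and moves with the bin; pinch it from above with the fingers on its -y and +y faces
- pin_tin: bystander: round aluminium pin tin, 60 mm across, 42 mm high, beside the shoe. Origin: centre of its underside
- brush: bystander: wooden clothes brush with black bristle block, 130 x 46 x 38 mm, long along its x, beside the shoe. Origin: centre of its underside
- clapper: bystander: tailor's clapper, a light wooden block 200 x 64 x 40 mm, long along its x. Origin: centre of its underside
- sprayer: bystander: white spray bottle, 72 mm across, 213 mm high. Origin: centre of its underside
- cone0: bystander: grey thread cone, 76 mm across the foot, 135 mm high. Origin: centre of its underside
- cone1: bystander: pale thread cone, 76 mm across the foot, 135 mm high. Origin: centre of its underside
- starch: bystander: jar, 80 mm across, 110 mm high. Origin: centre of its underside

How it is judged:
On the way, in this order (a step that is already met when the one before it is completed fails the run):
1. the bin stands in front of the shoe (bin's middle within 65 mm of the shoe's middle along the edge) while the shoe is still on the table (y of shoe in the frame of bin_in between -0.065 and 0.065 m and height (world z) of shoe above -0.006 m), for 0.2 s.
2. the shoe has dropped into the bin (x of shoe in the frame of bin_in between -0.118 and 0.118 m and y of shoe in the frame of bin_in between -0.09 and 0.09 m and z of shoe in the frame of bin_in between -0.01 and 0.125 m), for 0.2 s.
3. the bin is back fully home with the shoe in it (all of step 2 and value of joint bin below 0.008 m), for 0.2 s.
At the end, for the whole second after the job is handed in: The shoe lies at rest inside the scrap bin (its middle within the walls and at least 25 mm below the rim), and the bin is home on its rail, within 8 mm of its stop, at rest (all of step 3 and linear speed of shoe below 0.03 m/s and velocity of joint bin below 0.02 m/s); the robot touches nothing.
It fails at once if the shoe is lifted more than 30 mm off the table (height (world z) of shoe above 0.03 m).
It fails at once if the shoe falls outside the bin, below it (height (world z) of shoe below -0.3 m).
It fails at once if another thing on the table is moved more than 20 mm (distance of any of pin_tin, brush, clapper, sprayer, cone0, cone1, starch from where it was at the start of the episode above 0.02 m).
It also fails if it takes over 64 s, if anything falls off the work surface, if the arm or the gripper's body presses on something with over 40 N, if the wrist force passes 120 N, or if a joint passes its speed limit or range.

### The arm

A 6-joint arm with a two-finger parallel gripper is mounted at the origin on the work surface. World frame = base frame: x ahead of the robot, y to its left, z up, the work surface at z = 0. Lengths are in m, angles in rad, forces in N, time in s.
With the tool pointing down it reaches from about 0.3 to 0.825 m from the base axis. Payload 5.4 kg.
Tool frame: the origin (TCP) lies at the very end of the fingers, on their centre line; the grasp point (between the pads) lies 19 mm behind it; z points along the fingers, y is the line along which they close (so a half turn about z gives the same grasp; the last joint's range is limited). The gripper opens to 92 mm and grips with 3 to 60 N. Pads are 20 mm wide; open, the fingers measure 128 mm over their backs; the gripper's body (75 mm by 189 mm) begins 69 mm behind the grasp point.
Start: joints at [0.913, 0.158, 1.597, -0, 1.386, -0.21], TCP at [0.249, 0.518, 0.215] pointing down, gripper open.
Joint ranges: [-2.91, 2.91], [-0.94, 2.29], [0.18, 2.7], [-1.29, 4.43], [0.17, 2.64], [-3, 3]. Speed limits (rad/s): [2.57, 2.57, 3.14, 3.14, 3.14, 3.14].

### API

Orientations are given as a rotation vector (axis times angle).
In Python, from workcell import bot gives the robot as it stands. Calls block until the motion is done:
- bot.goto(position, orientation): joint-space move of the TCP to a pose.
- bot.line_to(position, rot=None, max_speed=0.15): straight line of the TCP; rot=None keeps the orientation; max_speed is the mean speed in m/s.
- bot.set_joints(angles): joint-space move.
- bot.set_gripper(opening, newtons=None): opening from 0.0 (shut) to 1.0 (fully open); newtons is the grip in N (None keeps the last); returns when the fingers have stopped.
- bot.hold(seconds).
- bot.inverse_kinematics(position, orientation): joint angles nearest the present ones, or None.
- bot.read_camera(name): name is "scene" or "top" or "wrist"; returns a dict with "pixels" (400x640x3 uint8, blue, green, red), "fx", "fy", "cx", "cy" (pixels), "R" (3x3) and "t" (3): a world point X has camera coordinates R X + t. Camera axes: x right, y down, z forward; pixel columns grow to the right and rows downward; lengths in m; the calibration is good to about 2 mm. A picture is of the moment at which its call begins. There is no depth.
A pose or a line that the arm cannot do raises bot.MotionError and nothing moves.
- bot.job_done(): hands the job in; it is judged then, once.
Readings, each from a call of its own:
- bot.current_clock(): time.
- bot.current_joints(): joint angles.
- bot.current_joint_vel(): joint speeds.
- bot.current_effort(): joint torques, N m.
- bot.current_ee_pos(): TCP position.
- bot.current_tool_rot(): TCP orientation.
- bot.current_contact_force(): force on the tool from outside, world axes, zero at the start.
- bot.current_ft_torque(): the same for the moment, N m.
- bot.current_opening(): opening from 0.0 (shut) to 1.0 (fully open).
- bot.current_grip_force(): force on a finger pad.
Only numpy, scipy, OpenCV 4.12 (cv2) and the standard library are available. Lean on these libraries where they do the work, as an engineer would, in place of code of your own. Each camera call takes 0.05 s, during which the arm holds its last target. There are 200 camera calls.

## Working session

There is one attempt and no reset: what is moved stays moved. The work goes in short steps, each a Python script; the robot and the scene stay as the last script left them, time stands still between calls to the robot, and variables do not carry over. Pictures are saved under pics/ and viewed, at most 10 in all, crops included, and the job is handed in when it is done.

```bash
mkdir -p pics; cat > h.py <<'E'
import numpy as np,cv2
from workcell import bot
def snap(n,f):
    c=bot.read_camera(n); cv2.imwrite('pics/'+f,c['pixels']); np.savez('pics/'+f+'.npz',**{k:v for k,v in c.items() if k!='pixels'}); return c
def onplane(f,u,v,z):
    c=np.load('pics/'+f+'.npz'); R=c['R'];t=c['t']
    o=-R.T@t; d=R.T@np.array([(u-c['cx'])/c['fx'],(v-c['cy'])/c['fy'],1]); return o+d*(z-o[2])/d[2]
def tri(l):
    A=np.zeros((3,3));b=np.zeros(3);ds=[]
    for f,u,v in l:
        c=np.load('pics/'+f+'.npz'); R=c['R'];t=c['t']
        o=-R.T@t; d=R.T@np.array([(u-c['cx'])/c['fx'],(v-c['cy'])/c['fy'],1]); d/=np.linalg.norm(d)
        P=np.eye(3)-np.outer(d,d);A+=P;b+=P@o;ds.append((o,P))
    x=np.linalg.solve(A,b); return x,[np.linalg.norm(P@(x-o)) for o,P in ds]
E
python3 - <<'E'
from h import *
for n in('scene','top'):
    c=snap(n,n+'1.png');print(n,c['fx'],-c['R'].T@c['t'],c['R'][2])
print(bot.current_tool_rot(),bot.current_clock())
E
```

```text
scene 488.91882943397326 [1.58536314 0.82726561 0.85701307] [-0.65599763 -0.50874916 -0.55753153]
top 476.93988376634246 [0.24456437 0.04883503 1.37410838] [ 0.18519807 -0.01702525 -0.98255372]
[-6.97431573e-01 -3.06248479e+00  2.29873637e-03] 0.1
```

View pics/scene1.png

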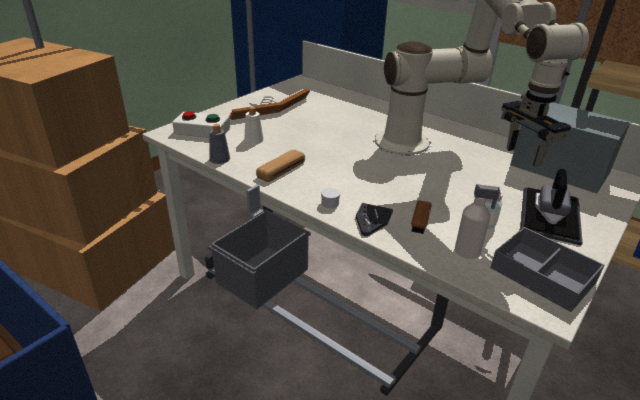

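View pics/top1.png

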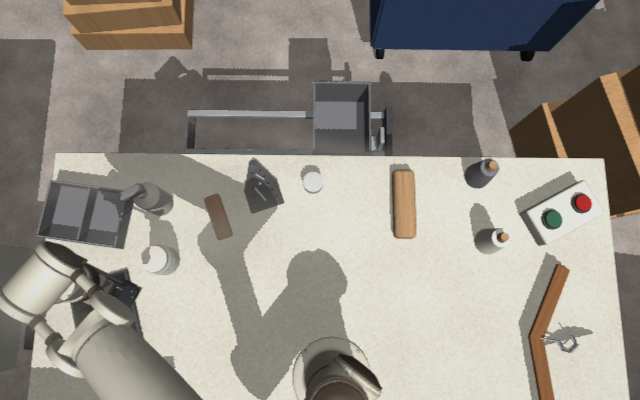

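The scene view shows the shoe near (373,218), with the pin tin at (330,199) and the brush at (422,215). The bin is near (262,255) with its grip at (253,198). In the top view the shoe is near (263,188), the tin at (313,182), the brush at (218,216) and the grip near (378,135). I'll enlarge both.

```bash
python3 - <<'E'
import cv2
a=cv2.imread('pics/scene1.png')[170:270,230:440];cv2.imwrite('pics/sc.png',cv2.resize(a,(798,380),interpolation=cv2.INTER_CUBIC))
a=cv2.imread('pics/top1.png')[90:245,195:395];cv2.imwrite('pics/tc.png',cv2.resize(a*1,None,fx=3.8,fy=3.8,interpolation=cv2.INTER_CUBIC))
E
```

```text
(no output)
```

View pics/sc.png

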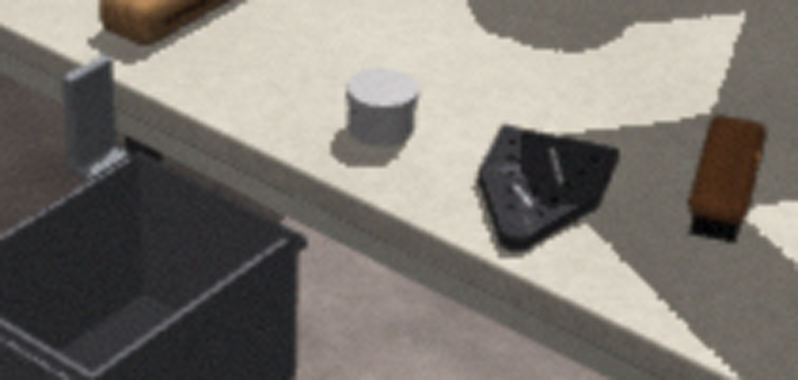

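View pics/tc.png

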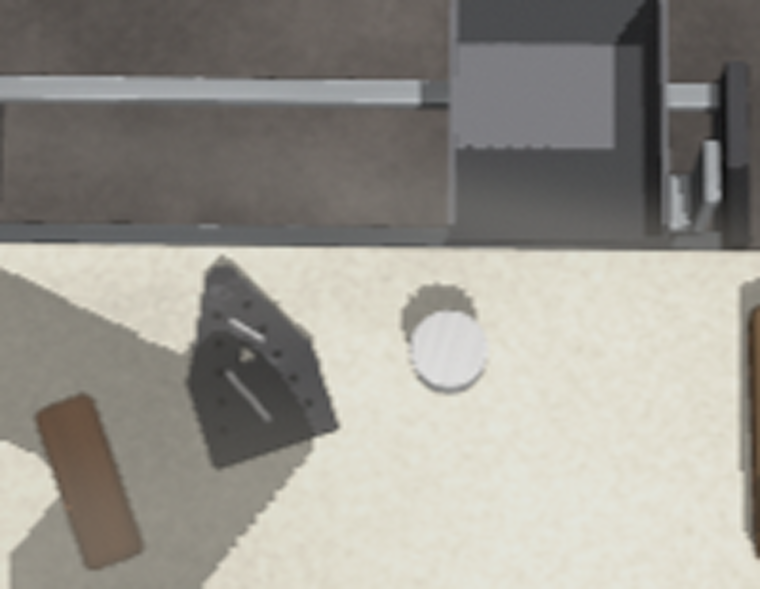

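The top crop shows the shoe with its toe at (222,260), heel corners at (218,467) and (338,428), and the grip top near (711,170). The scene crop shows the toe at (513,245), heel corners at (505,128) and (617,152), and the grip top near (88,67). Both crops have scale 3.8.

```bash
python3 - <<'E'
from h import *
T=lambda u,v:('top1.png',195+(u+.5)/3.8-.5,90+(v+.5)/3.8-.5)
S=lambda u,v:('scene1.png',230+(u+.5)/3.8-.5,170+(v+.5)/3.8-.5)
np.set_printoptions(precision=4,suppress=True)
for n,a,b in[('toe',(222,260),(515,240)),('hl+',(218,467),(617,150)),('hl-',(338,428),(505,127)),('grip',(711,170),(88,67)),('gripnear',(712,200),(108,60)),('gripfar',(711,141),(67,76)),('tin top',(449,349),(383,87))]:
    x,e=tri([T(*a),S(*b)]);print(n,x,e)
for n,p,z in[('toe',(222,260),.01),('hl+',(218,467),.014),('hl-',(338,428),.014),('w+',(188,380),.01),('w-',(312,338),.01),('tin',(449,349),.042),('brush a',(66,402),.038),('brush b',(115,560),.038),('edge1',(10,243),0),('edge2',(600,249),0),('rimL',(452,150),-.046),('rimR',(663,150),-.046),('grip',(711,170),.046),('clapper',(755,310),.04)]:
    print(n,onplane(*T(*p),z))
for p in[(0,25),(798,405)]: print('edge scene',onplane(*S(*p),0))
print('sprayer/jar',onplane('top1.png',158,260,.11),onplane('top1.png',155,212,.02))
E
```

```text
toe [0.6103 0.2358 0.0098] [np.float64(0.004277316264561965), np.float64(0.004277316264561868)]
hl+ [0.45   0.2312 0.0074] [np.float64(0.0013335742046708184), np.float64(0.0013335742046707282)]
hl- [0.4809 0.141  0.0065] [np.float64(0.001611268855666044), np.float64(0.0016112688556659482)]
grip [ 0.6793 -0.1442  0.042 ] [np.float64(0.0004699141845161861), np.float64(0.00046991418451593176)]
gripnear [ 0.6562 -0.1447  0.0381] [np.float64(0.0009664050661637655), np.float64(0.0009664050661635324)]
gripfar [ 0.7023 -0.1447  0.0437] [np.float64(6.051746686689124e-05), np.float64(6.051746686702554e-05)]
tin top [0.5373 0.0558 0.0374] [np.float64(0.0006754062890698237), np.float64(0.0006754062890698007)]
toe [0.6125 0.2321 0.01  ]
hl+ [0.4496 0.2291 0.014 ]
hl- [0.4805 0.1391 0.014 ]
w+ [0.5173 0.2548 0.01  ]
w- [0.5513 0.1609 0.01  ]
tin [0.5367 0.0552 0.042 ]
brush a [0.494  0.3409 0.038 ]
brush b [0.3762 0.2991 0.038 ]
edge1 [0.6269 0.399  0.    ]
edge2 [ 0.6275 -0.0623  0.    ]
rimL [ 0.7227  0.0549 -0.046 ]
rimR [ 0.725  -0.1182 -0.046 ]
grip [ 0.6783 -0.144   0.046 ]
clapper [ 0.5699 -0.1765  0.04  ]
edge scene [ 0.6334 -0.3047  0.    ]
edge scene [ 0.6263  0.4883 -0.    ]
sprayer/jar [0.3074 0.4572 0.11  ] [0.4476 0.5043 0.02  ]
```

Checks: the shoe is 150 mm long with its origin at about (0.537, 0.21) and yaw about 0.33. The edge is at x≈0.628, the grip is at (0.679, -0.144) with its top at about 0.043, and the bin's middle is at y≈-0.032. All of these match the given sizes. Next I'll move the bin.

```bash
cat >> h.py <<'E'
def down(th): return np.array([np.cos(np.pi/2+th/2),np.sin(np.pi/2+th/2),0])*np.pi
np.set_printoptions(precision=4,suppress=True)
def st(m=''): print(m,bot.current_clock(),bot.current_ee_pos(),bot.current_contact_force(),bot.current_opening(),bot.current_grip_force())
E
python3 - <<'E'
from h import *
r=down(0)
bot.set_gripper(.55)
bot.goto([.679,-.144,.16],r);st('above')
print(bot.current_joints())
bot.line_to([.679,-.144,.012]);st('low')
bot.set_gripper(0,30);st('grip')
bot.line_to([.679,.133,.012],max_speed=.1);bot.hold(.3);st('moved')
snap('scene','scene2.png');snap('top','top2.png')
a=np.vstack([cv2.imread('pics/scene2.png')[150:330,230:530],cv2.imread('pics/top2.png')[70:250,120:420]])
cv2.imwrite('pics/c2.png',cv2.resize(a,None,fx=1.6,fy=1.6,interpolation=cv2.INTER_CUBIC))
E
```

```text
above 3.6417 [ 0.6792 -0.1431  0.1601] [-0.1858  0.7915 -0.7597] 0.5513579388480152 0.0
[-0.3813  0.5019  1.2769  0.0002  1.3627 -1.9532]
low 4.775 [ 0.6801 -0.1444  0.0135] [ 0.2826 -0.3885 -0.3357] 0.5491775041492644 0.0
grip 5.4417 [ 0.679  -0.1439  0.0121] [-0.5676  0.6273  0.0472] 0.1278239088859573 30.000097453594208
moved 8.6583 [0.679  0.1329 0.0121] [ 0.5067 -0.8906  2.7195] 0.12785328599600307 30.000749230384827
```

View pics/c2.png

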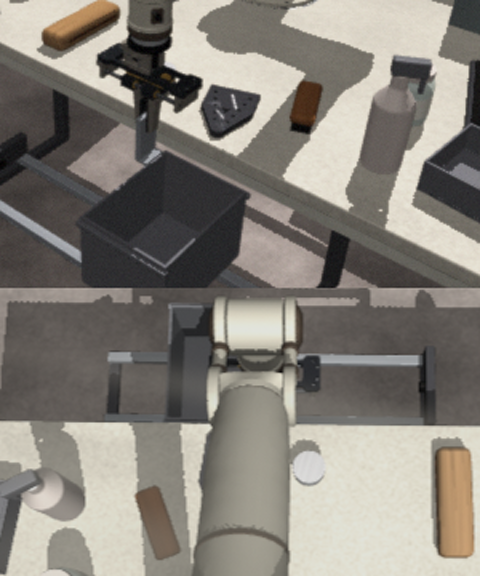

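The bin followed the gripper (the tongue measured 11.8 mm, as expected) and now stands in front of the shoe; nothing else moved. Next I'll release the grip and push the shoe, stopping just before it tips.

```bash
python3 - <<'E'
from h import *
bot.set_gripper(.55)
bot.line_to([.679,.133,.13],max_speed=.25)
th=.33;u=np.array([np.cos(th),np.sin(th),0]);o=np.array([.537,.2095,.005])
p=lambda s:o+u*(s-.085)
bot.goto(p(-.03)+[0,0,.11],down(th));st()
bot.line_to(p(-.03),max_speed=.2);st('low')
bot.line_to(p(.06),max_speed=.08);st('pushed')
snap('scene','scene3.png');snap('top','top3.png')
a=np.vstack([cv2.imread('pics/scene3.png')[150:330,230:530],cv2.imread('pics/top3.png')[70:250,120:420]])
cv2.imwrite('pics/c3.png',cv2.resize(a,None,fx=1.6,fy=1.6,interpolation=cv2.INTER_CUBIC))
E
```

```text
11.1 [0.4289 0.1721 0.1148] [-0.2039 -0.0879  0.5684] 0.5473102188681959 0.0
low 11.8 [0.4296 0.1722 0.0058] [0.4791 1.3207 0.0709] 0.5513885177113195 0.0
pushed 13.075 [0.5134 0.2014 0.005 ] [-1.2372 -1.4192  0.6632] 0.5485550548010437 0.5327675957232714
```

View pics/c3.png

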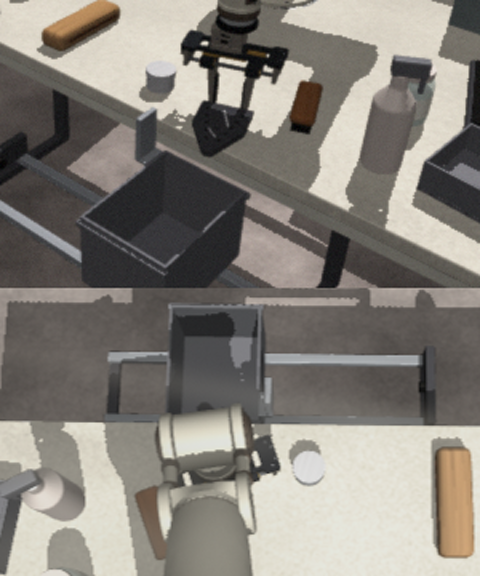

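The shoe sits square on both fingers, with its toe about to overhang the bin. I'll push it over.

```bash
python3 - <<'E'
from h import *
th=.33;u=np.array([np.cos(th),np.sin(th),0]);o=np.array([.537,.2095,.005])
p=lambda s:o+u*(s-.085)
bot.line_to(p(.205),max_speed=.2);st('end')
bot.hold(.4);st()
bot.line_to(p(.15)+[0,0,.1],max_speed=.25)
bot.goto([.679,.133,.16],down(0));st()
snap('scene','scene4.png');snap('top','top4.png')
a=np.vstack([cv2.imread('pics/scene4.png')[150:330,230:530],cv2.imread('pics/top4.png')[70:250,120:420]])
cv2.imwrite('pics/c4.png',cv2.resize(a,None,fx=1.6,fy=1.6,interpolation=cv2.INTER_CUBIC))
E
```

```text
end 14.05 [0.6498 0.2482 0.0047] [ 0.6541 -0.5836  0.5365] 0.5484681648901766 0.0
 14.45 [0.6503 0.2483 0.0051] [-0.6507 -0.1297 -0.6517] 0.5483955977578531 0.0
 15.6667 [0.6777 0.1337 0.1575] [-0.717   0.8163 -0.0054] 0.548225313958585 0.0
```

View pics/c4.png

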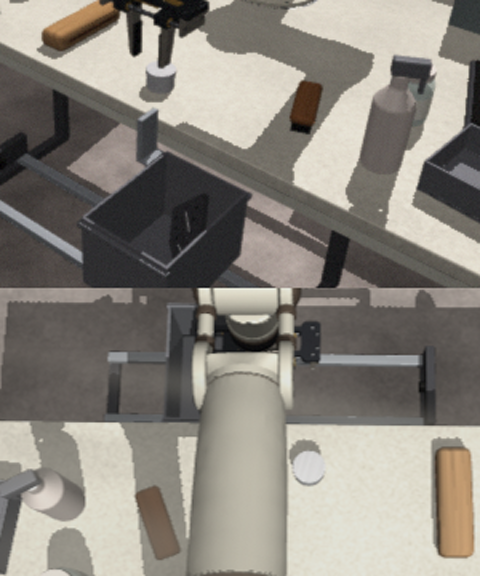

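The shoe is in the bin, leaning against the near wall at crop (188,222), and the bin has not moved. I'll slide it home and watch the y-force for the stop.

```bash
python3 - <<'E'
from h import *
bot.line_to([.679,.133,.012]);bot.set_gripper(0,30);st('grip')
bot.line_to([.679,-.138,.012],max_speed=.1);bot.hold(.3);st('near')
y=-.138
while y>-.17:
    y-=.002;bot.line_to([.679,y,.012],max_speed=.03);bot.hold(.15)
    f=np.mean([bot.current_contact_force()[1] for _ in range(8)]);print(round(y,3),bot.current_ee_pos()[1],f)
    if abs(f)>8:break
bot.set_gripper(.55);bot.hold(.2);bot.line_to([.679,y,.17],max_speed=.2);st()
bot.goto([.45,-.05,.25],down(0))
snap('scene','scene5.png');snap('top','top5.png')
a=np.vstack([cv2.imread('pics/scene5.png')[150:330,180:480],cv2.imread('pics/top5.png')[70:250,120:420]])
cv2.imwrite('pics/c5.png',cv2.resize(a,None,fx=1.6,fy=1.6,interpolation=cv2.INTER_CUBIC))
E
```

```text
grip 17.5667 [0.6791 0.1333 0.0121] [-0.5012  1.054   1.1776] 0.1296042609372829 30.00027894973755
near 20.725 [ 0.6791 -0.1386  0.0121] [-0.8458 -0.9801  5.5678] 0.13282415067305778 30.00273048877716
-0.14 -0.14026891346021803 -0.11544752282080331
-0.142 -0.14218529813531922 0.6316705345427025
-0.144 -0.14420341154120014 0.9504501963390154
-0.146 -0.14616757421241838 0.17925421065531263
-0.148 -0.14819572733195902 -0.147181664252249
-0.15 -0.15019078731043242 0.14334972878173527
-0.152 -0.1521758522410501 -0.1446251479782667
-0.154 -0.1541774178299873 0.4398166810134875
-0.156 -0.15617716154580008 0.33402843634110396
-0.158 -0.15818454569956628 0.294220737786569
-0.16 -0.16018653808188485 0.12858753101744624
-0.162 -0.16217041254503578 -0.3939623701445475
-0.164 -0.164159163270081 -0.6201188709722876
-0.166 -0.16619739182970875 0.5773099750879775
-0.168 -0.16820564750841183 -0.35849084064115755
-0.17 -0.1701869174677082 -0.15770364590218944
 28.9833 [ 0.6781 -0.1696  0.1681] [0.0877 0.5257 0.7156] 0.5515077108853645 0.0
```

View pics/c5.png

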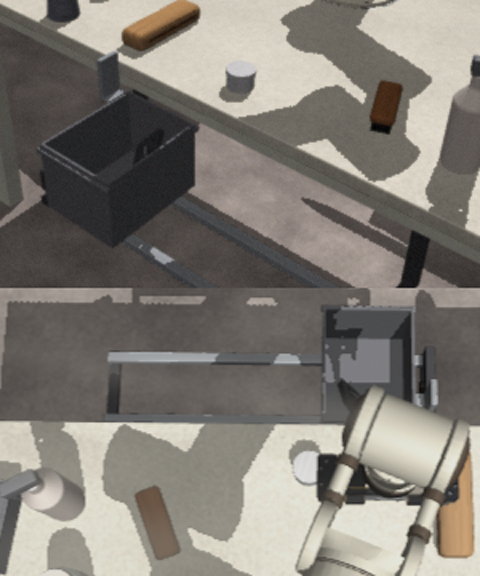

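The bin now sits about 26 mm past its starting place with no stop force yet, so it did not start fully home. The shoe is still inside. I'll keep going until it meets the stop.

```bash
python3 - <<'E'
from h import *
bot.goto([.679,-.170,.17],down(0))
bot.line_to([.679,-.170,.012]);bot.set_gripper(0,30);st('grip')
y=-.17
while y>-.30:
    y-=.003;bot.line_to([.679,y,.012],max_speed=.04);bot.hold(.05)
    f=np.mean([bot.current_contact_force()[1] for _ in range(8)]);print(round(y,3),round(bot.current_ee_pos()[1],4),round(f,2))
    if abs(f)>8 or bot.current_clock()>52:break
bot.set_gripper(.55);bot.hold(.2);st('rel');bot.line_to([.679,y,.17],max_speed=.2);st()
bot.goto([.4,.2,.3],down(0))
snap('scene','scene6.png');snap('top','top6.png');print(bot.current_clock())
a=np.vstack([cv2.imread('pics/scene6.png')[150:330,180:480],cv2.imread('pics/top6.png')[70:250,180:480]])
cv2.imwrite('pics/c6.png',cv2.resize(a,None,fx=1.6,fy=1.6,interpolation=cv2.INTER_CUBIC))
E
```

```text
grip 33.05 [ 0.679  -0.1701  0.012 ] [-0.1812  0.1056  0.1702] 0.12754837665611754 30.00007063150406
-0.173 -0.1733 -0.74
-0.176 -0.1764 -1.29
-0.179 -0.1795 -0.95
-0.182 -0.1824 -0.53
-0.185 -0.1854 -0.62
-0.188 -0.1884 -1.13
-0.191 -0.1914 0.02
-0.194 -0.1944 0.33
-0.197 -0.1957 5.34
-0.2 -0.1956 13.42
rel 36.9667 [ 0.679 -0.2    0.012] [-0.6239  0.4097 -0.217 ] 0.5486372791055745 0.0
 37.9083 [ 0.6781 -0.1996  0.1682] [ 0.2835 -0.0774 -0.6818] 0.5480409015422706 0.0
39.8417
```

View pics/c6.png

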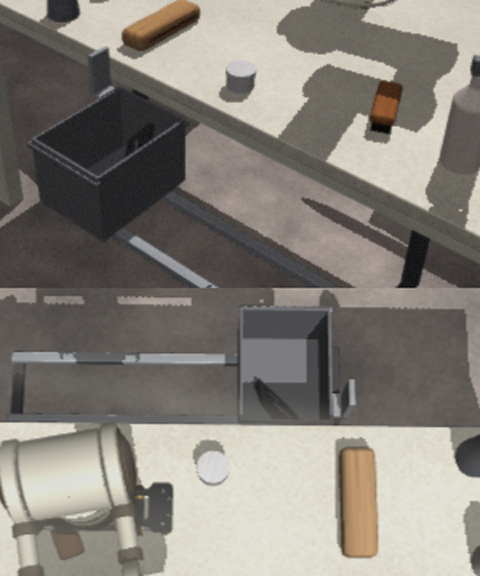

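The bin met its stop with a 13 N reaction. The grip is now at y≈-0.195, which agrees with its roughly 50 mm shift in the top view. The shoe rests in the bin at crop (272,398), nothing else has moved, and the arm is clear.

```bash
python3 -c "
from h import *
bot.hold(.5);st();print(bot.job_done())"
```

```text
40.3417 [0.4 0.2 0.3] [0.7525 0.3414 0.2564] 0.549169178451145 0.0
the job is handed in; nothing more can be done
None
```

The job is handed in at 40.3 s: the shoe was pushed off the edge into the bin, the bin was slid back against its stop with the shoe inside, and the pictures show no other item moved; the verdict was not reported back.

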